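Close up the relay box on the layout baseboard

TASK

The relay box on the model-railway baseboard has been left open with its two plug-in modules standing proud of their sockets. With the cover still open, press both modules down until they are fully home, then swing the sprung cover over and press it down until the catch snaps over its edge and holds it shut by itself. Leave the wagon, the tape roll and the screwdriver where they are.

Things in the scene. Friction and masses are not known exactly. Their poses are not given: they have to be found in the camera images.
- box: light grey plastic box screwed down to the board (cannot move), 150 mm along its x, 130 mm along its y, 60 mm high, open on top, walls 4 mm; origin at the centre of its underside, z up. The cover is hinged along the top of its +y wall; the catch is in the middle of its -y wall. Two white sockets inside hold the modules. A low terminal strip runs along the inside of the +y wall
- relay (a joint): how far the larger plug-in module (black cap 38 x 38 mm, 22 mm high, at x = -36 mm, y = -16 mm in the box) has been pressed down, in m: 0 to 0.016; 0.016 is fully home against its socket. It is stiff (about 5 N to move it, then a hard stop) and stays where it is left. It starts 9 to 16 mm proud
- relay_top (a point): centre of the larger module's flat top; 52 mm above the board when home, so 8 mm below the box's rim
- fuse (a joint): how far the smaller plug-in module (black cap 28 x 28 mm, 22 mm high, at x = +36 mm, y = -16 mm in the box) has been pressed down, in m: 0 to 0.016; 0.016 is fully home. About 5 N to move it, then a hard stop. It starts 9 to 16 mm proud
- fuse_top (a point): centre of the smaller module's flat top; 52 mm above the board when home
- cover (a joint): angle of the cover in rad: 0 flat shut, about 1.6 standing upright, up to 2.2 leaning back away from the box. It starts at 1.75 to 2.1. A spring in its hinge lifts it open again (about 2 N at the free edge) unless the catch holds it; a module standing proud is in its way
- cover_hinge (a point): middle of the cover's hinge line, 60 mm above the board, 66 mm to +y of the box's centre; the hinge line runs along the box's x
- cover_edge (a point): middle of the free edge of the cover on its outer face. The cover is a flat light grey plate 150 mm along the hinge, 132 mm from hinge to free edge, 4 mm thick. Its z axis is the outward normal of the outer face (up when shut); its -y axis points from the hinge to the free edge
- cover_press (a point): a good place to press: on the outer face, 100 mm from the hinge, at mid width; 64 mm above the board when shut; same axes as cover_edge
- catch_nose (a point): top of the black sprung catch, a clip 36 mm wide in the middle of the box's -y wall, its top 69 mm above the board and 71.5 mm from the box's centre. A rounded nose overhangs the shut cover's free edge by about 3 mm. The last 10 mm of the edge's travel is against it: it takes about 8 N at the free edge to push past, then it snaps over and holds
- wagon: brown model goods wagon, 128 x 33 x 48 mm, standing beside the box, origin under its centre; to be left alone
- tape: roll of beige tape lying flat, 90 mm across, 24 mm high, origin under its centre; to be left alone
- driver: screwdriver, 190 mm long, lying on the board; to be left alone
There are look-alikes about, which are no part of the job. Of the things like the box, leave any that is orange or red; of the rest the larger one is meant.

How it is judged:
By the outcome, as a careful person would: the job done as asked, in the order asked, and still so for the second after the job is handed in, with the robot touching nothing.
It also fails if it takes over 51 s, if anything falls off the work surface, if the arm or the gripper's body presses on something with over 40 N, if the wrist force passes 120 N, or if a joint passes its speed limit or range.

ROBOT

A 7-joint arm with a two-finger parallel gripper is mounted at the origin on the work surface. World frame = base frame: x ahead of the robot, y to its left, z up, the work surface at z = 0. Lengths are in m, angles in rad, forces in N, time in s.
With the tool pointing down it reaches from about 0.425 to 0.875 m from the base axis. Payload 9.9 kg.
Tool frame: the origin (TCP) lies on the mounting face of the last link; the fingertips stand 173 mm ahead of it and the grasp point (between the pads) lies 155 mm ahead of it (r.tcp_to_grasp is the distance from the TCP to the grasp point, in m); z points along the fingers, y is the line along which they close (so a half turn about z gives the same grasp; the last joint's range is limited). The gripper opens to 85 mm and grips with 20 to 120 N. Pads are 22 mm wide; open, the fingers measure 114 mm over their backs; the gripper's body (76 mm by 85 mm) begins 54 mm behind the grasp point. The pads swing forward as they close: fully open they stand 13 mm farther back than shut.
Start: joints at [1.255, 0.576, 0.025, 1.437, -0.015, 1.129, -0.057], TCP at [0.155, -0.657, 0.405] pointing down, gripper open.
Joint ranges: [-2.76, 2.76], [-0.34, 2.15], [-1.52, 1.57], [0.19, 2.46], [-1.09, 4.23], [0.17, 1.99], [-2.82, 2.82]. Speed limits (rad/s): [2.22, 2.22, 3.01, 3.01, 3.14, 3.14, 3.14].

INTERFACE

Orientations are given as a unit quaternion [x, y, z, w].
In Python, from bench import r gives the robot as it stands. The module is installed in compiled form; this text tells all that it offers.
- The arm moves only by the tool drive_tool, never from a script. Its argument "targets" is a list of rows, each an object of numbers: "jaw": the finger opening in m, from 0 to 0.0854; "tx", "ty", "tz": the shift along the world's x, y, z in m; "rx", "ry", "rz": the turn, a rotation vector about the world's x, y, z in rad. A call has 1 to 20 rows; each row is the pose to reach, as a shift and turn from the pose commanded when the call began; what a row does not reach only later rows make up. A row lasts 1/10 s, in which the tool goes at most 50 mm and 8.59 degrees, less where a joint would pass 70% of its speed; a pose out of reach is approached as far as the arm can. A call with a gripper value outside its range is refused whole. The fingers move at their own pace and stop on an object; "force" is the grip in N (left out, the last holds). Time passes only in rows, so rows that repeat a pose let the fingers close. It gives the time, the measured TCP pose, the force, the opening and the grip force at its end, in the units of the state.
- r.get_obs(): the state, without advancing time (a new reading comes with each control period).
- r.camera(name): name is "scene" or "side" or "wrist"; returns the picture (420x560x3 uint8, red, green, blue); there is no depth.
- r.camera_params(name): a dict with "mtx" (3x3 intrinsics, pixels), "R" (3x3) and "t" (3): a world point X has camera coordinates R X + t. Camera axes: x right, y down, z forward; pixel columns grow to the right and rows downward; lengths in m; the calibration is good to about 2 mm. A picture is of the moment at which its call begins: read the wrist's pose just before it. camera_params takes no time and is no camera call; for the wrist camera it gives the pose at the moment of the call.
- r.sign_off(): hands the job in; it is judged then, once.
Trained networks look in the newest picture that a camera, given by its name, has taken for a name from the list of things; names that differ only in an ending like _2 or _b are one class to them, and where a whole thing is asked for, a point or a joint stands for the part that bears it (a point fixed in the world has none). Each returns a list of dicts, best first, with "conf" (0 to 1); they miss things now and then, are a little off and sometimes report something else, mostly with a low value. They report only what shows in the picture. A call takes as long as a camera call. They do not tell look-alikes from the thing itself.
- r.spot_in(name, camera): "xyz" ([x, y, z] in m, in world coordinates, good to about 4 mm: the middle of the surface that is visible of it).
The state is a dict: "clock": time; "joint_positions": joint angles; "joint_vel": joint speeds; "tau": joint torques, N m; "ee_pos": TCP position; "orientation": TCP orientation; "ft_force": force on the tool from outside, world axes, zero at the start; "torque": the same for the moment, N m; "grip_width": finger opening in m; "grasp_force": force on a finger pad.
Only numpy, scipy, OpenCV 4.12 (cv2) and the standard library are available. Lean on these libraries where they do the work, as an engineer would, in place of code of your own. Each camera call takes 0.05 s, during which the arm holds its last target. There are 200 camera calls.

## Working session

There is one attempt and no reset: what is moved stays moved. The work goes in short steps, Python scripts to look and compute and a tool call to move; the robot and the scene stay as the last step left them, time stands still between calls to the robot, and variables do not carry over. Pictures are saved under pics/ and viewed, at most 10 in all, crops included, and the job is handed in when it is done.

Besides the shell and the picture viewer there is one more tool, called after "Request:" as name(argument=value, ...) on one line, values as JSON. drive_tool: Moves the arm, as the interface text tells. Its arguments: {"type":"object","properties":{"targets":{"type":"array"},"force":{"type":"number"}},"required":["targets"]}

```bash
mkdir -p pics; python3 - <<'E'
from bench import r
import cv2,numpy as np
ims=[]
for c in ["scene","side"]:
    im=r.camera(c); cv2.imwrite(f"pics/{c}0.png",im[:,:,::-1])
    P=r.camera_params(c)
    for n in ["box","relay_top","fuse_top","cover_edge","cover_press","catch_nose","cover_hinge","wagon","tape","driver"]:
        for d in r.spot_in(n,c)[:3]:
            x=np.array(d["xyz"]); u=P["mtx"]@(P["R"]@x+P["t"]); print(c,n,np.round(x,3),round(d["conf"],2),np.round(u[:2]/u[2]))
o=r.get_obs(); print(o["clock"],o["ee_pos"],o["orientation"])
E
```

```text
scene box [0.667 0.232 0.045] 0.78 [367. 184.]
scene box [0.509 0.104 0.059] 0.73 [287. 195.]
scene box [ 0.373 -0.188  0.063] 0.63 [173. 268.]
scene relay_top [ 0.338 -0.212  0.069] 0.83 [153. 269.]
scene relay_top [0.504 0.025 0.058] 0.64 [270. 219.]
scene relay_top [0.528 0.352 0.046] 0.62 [335. 133.]
scene fuse_top [0.569 0.054 0.06 ] 0.7 [300. 219.]
scene fuse_top [ 0.398 -0.173  0.071] 0.68 [185. 266.]
scene fuse_top [0.689 0.243 0.051] 0.56 [377. 182.]
scene cover_edge [ 0.364 -0.176  0.064] 0.92 [172. 263.]
scene cover_edge [0.663 0.256 0.045] 0.82 [369. 176.]
scene cover_edge [0.483 0.134 0.129] 0.69 [283. 164.]
scene cover_press [ 0.364 -0.176  0.064] 0.72 [172. 262.]
scene cover_press [0.484 0.132 0.132] 0.57 [282. 164.]
scene cover_press [0.542 0.374 0.041] 0.57 [343. 131.]
scene catch_nose [ 0.405 -0.237  0.05 ] 0.64 [173. 295.]
scene catch_nose [0.67  0.203 0.032] 0.54 [363. 196.]
scene cover_hinge [0.549 0.36  0.042] 0.7 [343. 135.]
scene cover_hinge [ 0.374 -0.188  0.06 ] 0.62 [173. 269.]
scene cover_hinge [0.664 0.236 0.044] 0.56 [366. 182.]
scene wagon [0.32  0.226 
[... 829 characters left out ...]
 163.]
side cover_press [ 0.356 -0.184  0.063] 0.9 [234. 307.]
side cover_press [0.657 0.255 0.045] 0.84 [295. 154.]
side cover_press [0.478 0.128 0.13 ] 0.78 [244. 164.]
side catch_nose [ 0.396 -0.243  0.044] 0.83 [270. 335.]
side catch_nose [ 0.557 -0.007  0.038] 0.63 [301. 223.]
side cover_hinge [ 0.355 -0.201  0.063] 0.9 [237. 315.]
side cover_hinge [0.653 0.227 0.045] 0.8 [298. 159.]
side cover_hinge [0.5   0.105 0.059] 0.68 [258. 193.]
side wagon [0.33 0.22 0.04] 0.92 [177. 189.]
side tape [ 0.609 -0.085  0.018] 0.92 [339. 247.]
side driver [ 0.533 -0.249  0.017] 0.83 [346. 321.]
1.1 [ 0.1550956  -0.65693982  0.40471132] [ 9.93287213e-01  1.15674169e-01  4.62622299e-06 -3.12800761e-06]
```

View pics/scene0.png

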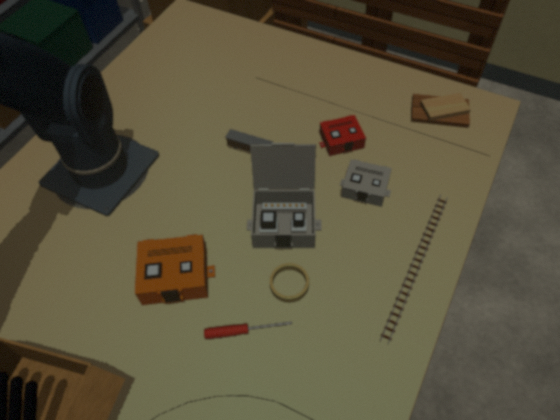

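View pics/side0.png

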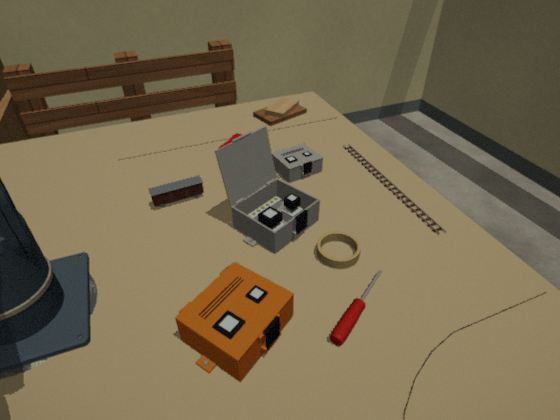

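Open light grey box with its cover up at scene (285,210) and side (275,210). The look-alikes are the orange box (172,268), the red box (343,135) and a smaller closed grey one (367,184). I choose the larger open grey box, so I'll check it in one close crop with its model overlaid.

```bash
cat > h.py <<'E'
import numpy as np
C=np.array([0.524,0.0517]); yaw=np.deg2rad(25.3)
def B(p,C=C,yaw=yaw):
    p=np.atleast_2d(np.array(p,float)); c,s=np.cos(yaw),np.sin(yaw)
    return np.c_[C[0]+c*p[:,0]-s*p[:,1],C[1]+s*p[:,0]+c*p[:,1],p[:,2]]
def proj(P,X): u=(P["mtx"]@(P["R"]@X.T+P["t"].reshape(3,1))).T; return u[:,:2]/u[:,2:]
rim=[[-.075,-.065,.06],[.075,-.065,.06],[.075,.065,.06],[-.075,.065,.06]]
E
python3 - <<'E'
from h import *
from bench import r
import cv2
out=[]
for c,(x0,y0) in {"scene":(235,135),"side":(205,125)}.items():
    im=cv2.imread(f"pics/{c}0.png")[y0:y0+120,x0:x0+100]; im=cv2.resize(im,None,fx=4,fy=4,interpolation=cv2.INTER_CUBIC)
    im=cv2.convertScaleAbs(im,alpha=1.6); P=r.camera_params(c)
    q=lambda X:np.int32((proj(P,B(X))-[x0,y0])*4+2)
    cv2.polylines(im,[q(rim)],True,(0,255,0),1)
    for X in ([-.036,-.016,.06],[.036,-.016,.06],[0,-.0715,.069]): cv2.circle(im,tuple(map(int,q(X)[0])),3,(0,0,255),1)
    out.append(im)
cv2.imwrite("pics/crop.png",np.hstack(out))
E
```

```text
(no output)
```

View pics/crop.png

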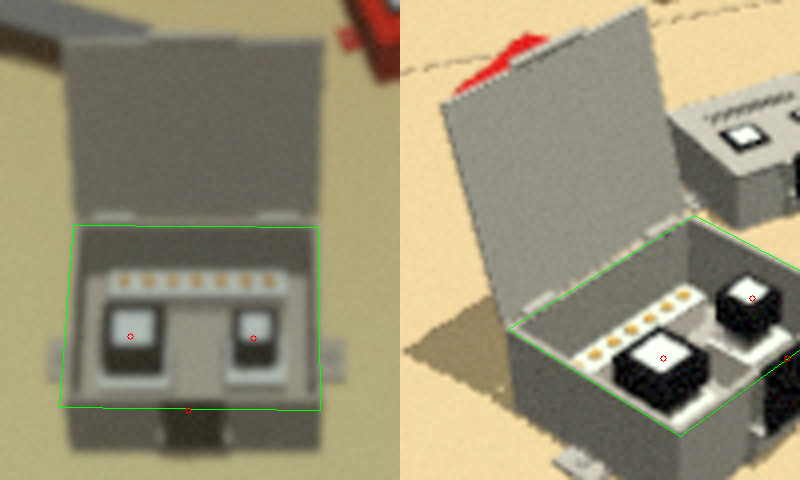

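Crop: the overlaid rim matches the open grey box. The relay cap is at crop (130,335) and the fuse cap at (255,330), so the choice and pose hold. Moving to the relay.

Request:
drive_tool(targets=[{"jaw": 0, "tx": 0.245, "ty": 0.207, "tz": 0, "rz": 0.1}, {"jaw": 0, "tx": 0.245, "ty": 0.207, "tz": 0, "rz": 0.1}, {"jaw": 0, "tx": 0.245, "ty": 0.207, "tz": 0, "rz": 0.1}, {"jaw": 0, "tx": 0.245, "ty": 0.207, "tz": 0, "rz": 0.1}, {"jaw": 0, "tx": 0.245, "ty": 0.207, "tz": 0, "rz": 0.1}, {"jaw": 0, "tx": 0.245, "ty": 0.207, "tz": 0, "rz": 0.1}, {"jaw": 0, "tx": 0.343, "ty": 0.679, "tz": 0, "rz": 0.21}, {"jaw": 0, "tx": 0.343, "ty": 0.679, "tz": 0, "rz": 0.21}, {"jaw": 0, "tx": 0.343, "ty": 0.679, "tz": 0, "rz": 0.21}, {"jaw": 0, "tx": 0.343, "ty": 0.679, "tz": 0, "rz": 0.21}, {"jaw": 0, "tx": 0.343, "ty": 0.679, "tz": 0, "rz": 0.21}, {"jaw": 0, "tx": 0.343, "ty": 0.679, "tz": 0, "rz": 0.21}, {"jaw": 0, "tx": 0.343, "ty": 0.679, "tz": 0, "rz": 0.21}, {"jaw": 0, "tx": 0.343, "ty": 0.679, "tz": 0, "rz": 0.21}, {"jaw": 0, "tx": 0.343, "ty": 0.679, "tz": 0, "rz": 0.21}, {"jaw": 0, "tx": 0.343, "ty": 0.679, "tz": 0, "rz": 0.21}, {"jaw": 0, "tx": 0.343, "ty": 0.679, "tz": 0, "rz": 0.21}, {"jaw": 0, "tx": 0.343, "ty": 0.679, "tz": 0, "rz": 0.21}, {"jaw": 0, "tx": 0.343, "ty": 0.679, "tz": 0, "rz": 0.21}])

```text
validation failed for argument at $.ta...
```

Request:
drive_tool(targets=[{"jaw": 0.0, "tx": 0.245, "ty": 0.207, "tz": 0.0, "rx": 0.0, "ry": 0.0, "rz": 0.1}])

```text
clock: 1.2
ee_pos: [0.1873, -0.6277, 0.4042]
orientation: [0.987, 0.161, -0.002, 0.001]
ft_force: [0.1, -0.7, -0.0]
grip_width: 0.0728
grasp_force: 0.0
```

Request:
drive_tool(targets=[{"jaw": 0.0, "tx": 0.207, "ty": 0.175, "tz": 0.0, "rx": 0.0, "ry": 0.0, "rz": 0.0}, {"jaw": 0.0, "tx": 0.207, "ty": 0.175, "tz": 0.0, "rx": 0.0, "ry": 0.0, "rz": 0.0}, {"jaw": 0.0, "tx": 0.207, "ty": 0.175, "tz": 0.0, "rx": 0.0, "ry": 0.0, "rz": 0.0}, {"jaw": 0.0, "tx": 0.207, "ty": 0.175, "tz": 0.0, "rx": 0.0, "ry": 0.0, "rz": 0.0}, {"jaw": 0.0, "tx": 0.207, "ty": 0.175, "tz": 0.0, "rx": 0.0, "ry": 0.0, "rz": 0.0}, {"jaw": 0.0, "tx": 0.305, "ty": 0.647, "tz": 0.0, "rx": 0.0, "ry": 0.0, "rz": 0.11}, {"jaw": 0.0, "tx": 0.305, "ty": 0.647, "tz": 0.0, "rx": 0.0, "ry": 0.0, "rz": 0.11}, {"jaw": 0.0, "tx": 0.305, "ty": 0.647, "tz": 0.0, "rx": 0.0, "ry": 0.0, "rz": 0.11}, {"jaw": 0.0, "tx": 0.305, "ty": 0.647, "tz": 0.0, "rx": 0.0, "ry": 0.0, "rz": 0.11}, {"jaw": 0.0, "tx": 0.305, "ty": 0.647, "tz": 0.0, "rx": 0.0, "ry": 0.0, "rz": 0.11}, {"jaw": 0.0, "tx": 0.305, "ty": 0.647, "tz": 0.0, "rx": 0.0, "ry": 0.0, "rz": 0.11}, {"jaw": 0.0, "tx": 0.305, "ty": 0.647, "tz": 0.0, "rx": 0.0, "ry": 0.0, "rz": 0.11}, {"jaw": 0.0, "tx": 0.305, "ty": 0.647, "tz": 0.0, "rx": 0.0, "ry": 0.0, "rz": 0.11}, {"jaw": 0.0, "tx": 0.305, "ty": 0.647, "tz": 0.0, "rx": 0.0, "ry": 0.0, "rz": 0.11}, {"jaw": 0.0, "tx": 0.305, "ty": 0.647, "tz": 0.0, "rx": 0.0, "ry": 0.0, "rz": 0.11}, {"jaw": 0.0, "tx": 0.305, "ty": 0.647, "tz": 0.0, "rx": 0.0, "ry": 0.0, "rz": 0.11}, {"jaw": 0.0, "tx": 0.305, "ty": 0.647, "tz": 0.0, "rx": 0.0, "ry": 0.0, "rz": 0.11}])

```text
clock: 2.9
ee_pos: [0.4984, 0.0236, 0.4047]
orientation: [0.975, 0.221, 0.0, -0.0]
ft_force: [0.7, -1.0, 0.2]
grip_width: 0.0002
grasp_force: 0.0
```

```bash
python3 - <<'E'
from h import *
from bench import r
import cv2
o=r.get_obs(); print(o["ee_pos"],o["orientation"],o["joint_positions"])
P=r.camera_params("wrist"); im=r.camera("wrist")[:,:,::-1].copy()
for n in ["relay_top","fuse_top","cover_edge","cover_press","catch_nose","box"]:
    for d in r.spot_in(n,"wrist")[:2]: print(n,np.round(d["xyz"],3),d["conf"],proj(P,np.array([d["xyz"]])).round())
cv2.polylines(im,[np.int32(proj(P,B(rim)))],True,(0,255,0),1)
for X in ([-.036,-.016,.065],[.036,-.016,.065],[0,-.0715,.069]): cv2.circle(im,tuple(map(int,proj(P,B(X))[0])),3,(0,0,255),1)
cv2.imwrite("pics/w1.png",im)
E
```

```text
[0.49835351 0.02355373 0.40468519] [ 9.75353920e-01  2.20646163e-01  3.34923986e-05 -3.20590622e-05] [ 0.01742863  0.31968432 -0.21228325  1.88686225  0.08180566  0.94328627
 -1.35833546]
relay_top [0.503 0.026 0.063] 0.74 [[277. 188.]]
fuse_top [0.562 0.057 0.063] 0.92 [[273. 120.]]
fuse_top [ 0.407 -0.168  0.066] 0.65 [[391. 328.]]
cover_edge [0.497 0.144 0.151] 0.94 [[122. 155.]]
cover_edge [0.536 0.312 0.044] 0.61 [[11. 21.]]
cover_press [0.495 0.135 0.154] 0.88 [[131. 164.]]
cover_press [0.539 0.317 0.043] 0.74 [[ 7. 16.]]
catch_nose [0.564 0.056 0.059] 0.54 [[275. 118.]]
box [0.51  0.116 0.076] 0.86 [[193. 145.]]
box [0.53  0.32  0.023] 0.77 [[19. 29.]]
```

View pics/w1.png

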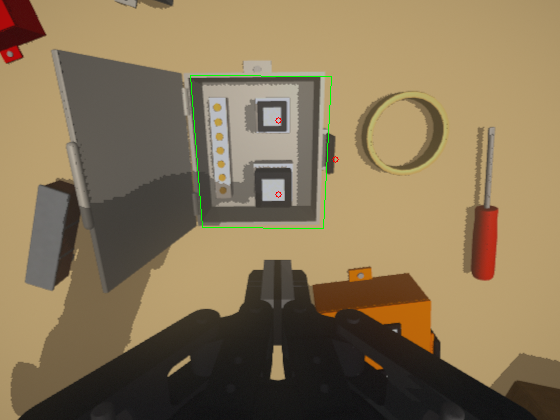

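The wrist view shows the open box with the relay cap at (273,188) and the fuse cap at (272,117). The model is about 5 px too far towards the catch and towards box -x, so I correct it by (+2, +5) mm in the world. Pressing the relay.

Request:
drive_tool(targets=[{"jaw": 0.0, "tx": 0.003, "ty": 0.003, "tz": -0.05, "rx": 0.0, "ry": 0.0, "rz": 0.0}, {"jaw": 0.0, "tx": 0.003, "ty": 0.003, "tz": -0.1, "rx": 0.0, "ry": 0.0, "rz": 0.0}, {"jaw": 0.0, "tx": 0.003, "ty": 0.003, "tz": -0.14, "rx": 0.0, "ry": 0.0, "rz": 0.0}, {"jaw": 0.0, "tx": 0.003, "ty": 0.003, "tz": -0.16, "rx": 0.0, "ry": 0.0, "rz": 0.0}, {"jaw": 0.0, "tx": 0.003, "ty": 0.003, "tz": -0.164, "rx": 0.0, "ry": 0.0, "rz": 0.0}, {"jaw": 0.0, "tx": 0.003, "ty": 0.003, "tz": -0.168, "rx": 0.0, "ry": 0.0, "rz": 0.0}, {"jaw": 0.0, "tx": 0.003, "ty": 0.003, "tz": -0.172, "rx": 0.0, "ry": 0.0, "rz": 0.0}, {"jaw": 0.0, "tx": 0.003, "ty": 0.003, "tz": -0.175, "rx": 0.0, "ry": 0.0, "rz": 0.0}, {"jaw": 0.0, "tx": 0.003, "ty": 0.003, "tz": -0.178, "rx": 0.0, "ry": 0.0, "rz": 0.0}, {"jaw": 0.0, "tx": 0.003, "ty": 0.003, "tz": -0.178, "rx": 0.0, "ry": 0.0, "rz": 0.0}])

```text
clock: 4.25
ee_pos: [0.5016, 0.0252, 0.2273]
orientation: [0.976, 0.219, 0.001, 0.0]
ft_force: [-0.0, -0.4, 0.4]
grip_width: 0.0002
grasp_force: 0.1
```

Request:
drive_tool(targets=[{"jaw": 0.0, "tx": 0.0, "ty": 0.0, "tz": -0.002, "rx": 0.0, "ry": 0.0, "rz": 0.0}, {"jaw": 0.0, "tx": 0.0, "ty": 0.0, "tz": -0.004, "rx": 0.0, "ry": 0.0, "rz": 0.0}])

```text
clock: 4.45
ee_pos: [0.5017, 0.0253, 0.2249]
orientation: [0.976, 0.219, 0.001, 0.0]
ft_force: [-11.3, -1.2, 61.8]
grip_width: 0.0001
grasp_force: 30.8
```

The force rose to 62 N with the fingertips at 52 mm, so the relay is home. Now lift and press the fuse.

Request:
drive_tool(targets=[{"jaw": 0.0, "tx": 0.0, "ty": 0.0, "tz": 0.04, "rx": 0.0, "ry": 0.0, "rz": 0.0}, {"jaw": 0.0, "tx": 0.031, "ty": 0.0155, "tz": 0.05, "rx": 0.0, "ry": 0.0, "rz": 0.0}, {"jaw": 0.0, "tx": 0.062, "ty": 0.031, "tz": 0.045, "rx": 0.0, "ry": 0.0, "rz": 0.0}, {"jaw": 0.0, "tx": 0.062, "ty": 0.031, "tz": 0.025, "rx": 0.0, "ry": 0.0, "rz": 0.0}, {"jaw": 0.0, "tx": 0.062, "ty": 0.031, "tz": 0.02, "rx": 0.0, "ry": 0.0, "rz": 0.0}, {"jaw": 0.0, "tx": 0.062, "ty": 0.031, "tz": 0.016, "rx": 0.0, "ry": 0.0, "rz": 0.0}, {"jaw": 0.0, "tx": 0.062, "ty": 0.031, "tz": 0.012, "rx": 0.0, "ry": 0.0, "rz": 0.0}, {"jaw": 0.0, "tx": 0.062, "ty": 0.031, "tz": 0.008, "rx": 0.0, "ry": 0.0, "rz": 0.0}, {"jaw": 0.0, "tx": 0.062, "ty": 0.031, "tz": 0.005, "rx": 0.0, "ry": 0.0, "rz": 0.0}, {"jaw": 0.0, "tx": 0.062, "ty": 0.031, "tz": 0.003, "rx": 0.0, "ry": 0.0, "rz": 0.0}, {"jaw": 0.0, "tx": 0.062, "ty": 0.031, "tz": 0.001, "rx": 0.0, "ry": 0.0, "rz": 0.0}])

```text
clock: 5.55
ee_pos: [0.5628, 0.056, 0.2251]
orientation: [0.976, 0.219, -0.0, 0.0]
ft_force: [-13.5, -2.8, 45.3]
grip_width: -0.0
grasp_force: 22.4
```

Request:
drive_tool(targets=[{"jaw": 0.0, "tx": 0.0, "ty": 0.0, "tz": 0.05, "rx": 0.0, "ry": 0.0, "rz": 0.0}, {"jaw": 0.0, "tx": 0.0, "ty": 0.0, "tz": 0.1, "rx": 0.0, "ry": 0.0, "rz": 0.0}, {"jaw": 0.0, "tx": -0.02, "ty": -0.01, "tz": 0.15, "rx": 0.0, "ry": 0.0, "rz": 0.0}, {"jaw": 0.0, "tx": -0.06, "ty": -0.03, "tz": 0.18, "rx": 0.0, "ry": 0.0, "rz": 0.0}, {"jaw": 0.0, "tx": -0.06, "ty": -0.03, "tz": 0.18, "rx": 0.0, "ry": 0.0, "rz": 0.0}])

```text
clock: 6.05
ee_pos: [0.5012, 0.0246, 0.4074]
orientation: [0.976, 0.218, 0.002, 0.001]
ft_force: [0.9, 0.5, -0.9]
grip_width: -0.0002
grasp_force: 0.0
```

```bash
sed -i 's/C=np.array.*/C=np.array([0.5255,0.0565]); yaw=np.deg2rad(26)/' h.py; python3 - <<'E'
from h import *
from bench import r
import cv2
o=r.get_obs(); print(o["clock"],o["ee_pos"])
P=r.camera_params("wrist"); im=r.camera("wrist")[:,:,::-1].copy()
for n in ["relay_top","fuse_top","cover_edge"]:
    for d in r.spot_in(n,"wrist")[:1]: print(n,np.round(d["xyz"],3),d["conf"])
cv2.polylines(im,[np.int32(proj(P,B(rim)))],True,(0,255,0),1)
for X in ([-.036,-.016,.052],[.036,-.016,.052]): cv2.circle(im,tuple(map(int,proj(P,B(X))[0])),3,(0,0,255),1)
for a in (1.75,1.9,2.1): # cover edge candidates
    e=[[x,.066-.132*np.cos(a),.06+.132*np.sin(a)] for x in(-.075,.075)]
    cv2.polylines(im,[np.int32(proj(P,B(e)))],False,(255,int(255*(a-1.75)/.35),0),1)
cv2.imwrite("pics/w2.png",im)
E
```

```text
6.05 [0.50121662 0.0246363  0.40736073]
relay_top [0.501 0.025 0.054] 0.9
fuse_top [0.561 0.06  0.052] 0.68
cover_edge [ 0.419 -0.185  0.064] 0.97
```

View pics/w2.png

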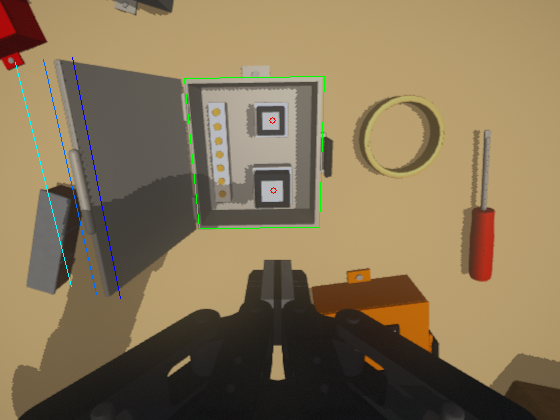

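The wrist view matches the model: both caps are centred and their tops read 52–54 mm, so both are home. The cover edge at about x=75 px means an angle near 1.83 rad. Going behind the cover.

Request:
drive_tool(targets=[{"jaw": 0.0, "tx": 0.0, "ty": 0.04, "tz": 0.02, "rx": 0.0, "ry": 0.0, "rz": 0.0}, {"jaw": 0.0, "tx": -0.012, "ty": 0.085, "tz": 0.02, "rx": 0.0, "ry": 0.0, "rz": 0.0}, {"jaw": 0.0, "tx": -0.025, "ty": 0.13, "tz": 0.02, "rx": 0.0, "ry": 0.0, "rz": 0.0}, {"jaw": 0.0, "tx": -0.044, "ty": 0.171, "tz": 0.02, "rx": 0.0, "ry": 0.0, "rz": 0.0}, {"jaw": 0.0, "tx": -0.044, "ty": 0.171, "tz": 0.01, "rx": 0.0, "ry": 0.0, "rz": 0.0}, {"jaw": 0.0, "tx": -0.044, "ty": 0.171, "tz": -0.03, "rx": 0.0, "ry": 0.0, "rz": 0.0}, {"jaw": 0.0, "tx": -0.044, "ty": 0.171, "tz": -0.07, "rx": 0.0, "ry": 0.0, "rz": 0.0}, {"jaw": 0.0, "tx": -0.044, "ty": 0.171, "tz": -0.081, "rx": 0.0, "ry": 0.0, "rz": 0.0}, {"jaw": 0.0, "tx": -0.044, "ty": 0.171, "tz": -0.081, "rx": 0.0, "ry": 0.0, "rz": 0.0}])

```text
clock: 7.15
ee_pos: [0.4593, 0.1974, 0.3206]
orientation: [0.976, 0.219, -0.002, 0.0]
ft_force: [-0.3, 0.1, 0.1]
grip_width: 0.0001
grasp_force: 0.0
```

Request:
drive_tool(targets=[{"jaw": 0.0, "tx": 0.013, "ty": -0.027, "tz": 0.002, "rx": 0.0, "ry": 0.0, "rz": 0.0}, {"jaw": 0.0, "tx": 0.02, "ty": -0.04, "tz": 0.004, "rx": 0.0, "ry": 0.0, "rz": 0.0}, {"jaw": 0.0, "tx": 0.026, "ty": -0.054, "tz": 0.007, "rx": 0.0, "ry": 0.0, "rz": 0.0}, {"jaw": 0.0, "tx": 0.033, "ty": -0.067, "tz": 0.01, "rx": 0.0, "ry": 0.0, "rz": 0.0}, {"jaw": 0.0, "tx": 0.0395, "ty": -0.081, "tz": 0.012, "rx": 0.0, "ry": 0.0, "rz": 0.0}, {"jaw": 0.0, "tx": 0.046, "ty": -0.094, "tz": 0.01, "rx": 0.0, "ry": 0.0, "rz": 0.0}, {"jaw": 0.0, "tx": 0.0525, "ty": -0.108, "tz": 0.006, "rx": 0.0, "ry": 0.0, "rz": 0.0}, {"jaw": 0.0, "tx": 0.058, "ty": -0.1195, "tz": -0.001, "rx": 0.0, "ry": 0.0, "rz": 0.0}, {"jaw": 0.0, "tx": 0.0635, "ty": -0.13, "tz": -0.009, "rx": 0.0, "ry": 0.0, "rz": 0.0}, {"jaw": 0.0, "tx": 0.068, "ty": -0.139, "tz": -0.018, "rx": 0.0, "ry": 0.0, "rz": 0.0}, {"jaw": 0.0, "tx": 0.072, "ty": -0.148, "tz": -0.028, "rx": 0.0, "ry": 0.0, "rz": 0.0}, {"jaw": 0.0, "tx": 0.076, "ty": -0.1555, "tz": -0.038, "rx": 0.0, "ry": 0.0, "rz": 0.0}, {"jaw": 0.0, "tx": 0.079, "ty": -0.162, "tz": -0.048, "rx": 0.0, "ry": 0.0, "rz": 0.0}])

```text
clock: 8.45
ee_pos: [0.5384, 0.0348, 0.2735]
orientation: [0.976, 0.219, -0.0, -0.0]
ft_force: [-0.4, 1.7, 1.2]
grip_width: 0.0
grasp_force: 0.7
```

```bash
python3 - <<'E'
from bench import r
import cv2
im=r.camera("side")[:,:,::-1][100:270,160:400]
cv2.imwrite("pics/s2.png",cv2.resize(im,None,fx=3,fy=3))
E
```

```text
(no output)
```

View pics/s2.png

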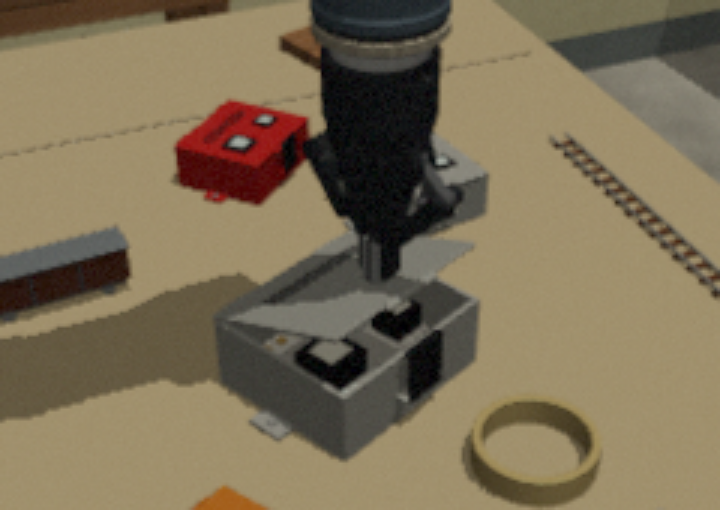

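The side view shows the cover half down under the fingertips (crop 380,275), with the catch clear. Pressing down.

Request:
drive_tool(targets=[{"jaw": 0.0, "tx": 0.002, "ty": -0.005, "tz": -0.01, "rx": 0.0, "ry": 0.0, "rz": 0.0}, {"jaw": 0.0, "tx": 0.004, "ty": -0.008, "tz": -0.018, "rx": 0.0, "ry": 0.0, "rz": 0.0}, {"jaw": 0.0, "tx": 0.0045, "ty": -0.009, "tz": -0.024, "rx": 0.0, "ry": 0.0, "rz": 0.0}, {"jaw": 0.0, "tx": 0.0045, "ty": -0.009, "tz": -0.028, "rx": 0.0, "ry": 0.0, "rz": 0.0}, {"jaw": 0.0, "tx": 0.0045, "ty": -0.009, "tz": -0.031, "rx": 0.0, "ry": 0.0, "rz": 0.0}, {"jaw": 0.0, "tx": 0.0045, "ty": -0.009, "tz": -0.034, "rx": 0.0, "ry": 0.0, "rz": 0.0}, {"jaw": 0.0, "tx": 0.0045, "ty": -0.009, "tz": -0.036, "rx": 0.0, "ry": 0.0, "rz": 0.0}, {"jaw": 0.0, "tx": 0.0045, "ty": -0.009, "tz": -0.037, "rx": 0.0, "ry": 0.0, "rz": 0.0}])

```text
clock: 9.3
ee_pos: [0.5428, 0.0264, 0.2376]
orientation: [0.976, 0.219, 0.0, -0.0]
ft_force: [0.3, -0.5, 2.1]
grip_width: -0.0001
grasp_force: 0.9
```

Request:
drive_tool(targets=[{"jaw": 0.0, "tx": 0.0, "ty": 0.0, "tz": -0.001, "rx": 0.0, "ry": 0.0, "rz": 0.0}, {"jaw": 0.0, "tx": 0.0, "ty": 0.0, "tz": -0.002, "rx": 0.0, "ry": 0.0, "rz": 0.0}])

```text
clock: 9.5
ee_pos: [0.5428, 0.0265, 0.2368]
orientation: [0.976, 0.219, 0.0, 0.0]
ft_force: [-6.3, -1.3, 24.6]
grip_width: -0.0002
grasp_force: 13.0
```

Hard stop at 64 mm, so the cover is fully shut. Lift off and check that the catch holds.

Request:
drive_tool(targets=[{"jaw": 0.0, "tx": 0.0, "ty": 0.0, "tz": 0.01, "rx": 0.0, "ry": 0.0, "rz": 0.0}, {"jaw": 0.0, "tx": 0.0, "ty": 0.0, "tz": 0.04, "rx": 0.0, "ry": 0.0, "rz": 0.0}, {"jaw": 0.0, "tx": 0.0, "ty": 0.0, "tz": 0.09, "rx": 0.0, "ry": 0.0, "rz": 0.0}, {"jaw": 0.0, "tx": 0.0, "ty": 0.0, "tz": 0.14, "rx": 0.0, "ry": 0.0, "rz": 0.0}, {"jaw": 0.0, "tx": 0.0, "ty": 0.0, "tz": 0.18, "rx": 0.0, "ry": 0.0, "rz": 0.0}, {"jaw": 0.0, "tx": 0.0, "ty": 0.0, "tz": 0.18, "rx": 0.0, "ry": 0.0, "rz": 0.0}, {"jaw": 0.0, "tx": 0.0, "ty": 0.0, "tz": 0.18, "rx": 0.0, "ry": 0.0, "rz": 0.0}, {"jaw": 0.0, "tx": 0.0, "ty": 0.0, "tz": 0.18, "rx": 0.0, "ry": 0.0, "rz": 0.0}])

```text
clock: 10.3
ee_pos: [0.5423, 0.0264, 0.4147]
orientation: [0.976, 0.219, -0.001, -0.0]
ft_force: [-0.4, 0.1, 0.4]
grip_width: -0.0
grasp_force: 0.0
```

```bash
python3 - <<'E'
from bench import r
import cv2
im=r.camera("side")[:,:,::-1][100:270,160:400]
cv2.imwrite("pics/s3.png",cv2.resize(im,None,fx=3,fy=3))
for n in ("wagon","tape","driver"):
    print(n,[d["xyz"] for d in r.spot_in(n,"side")[:1]])
E
```

```text
wagon [[0.327, 0.2202, 0.0409]]
tape [[0.6083, -0.085, 0.0202]]
driver [[0.5387, -0.2505, 0.0178]]
```

View pics/s3.png

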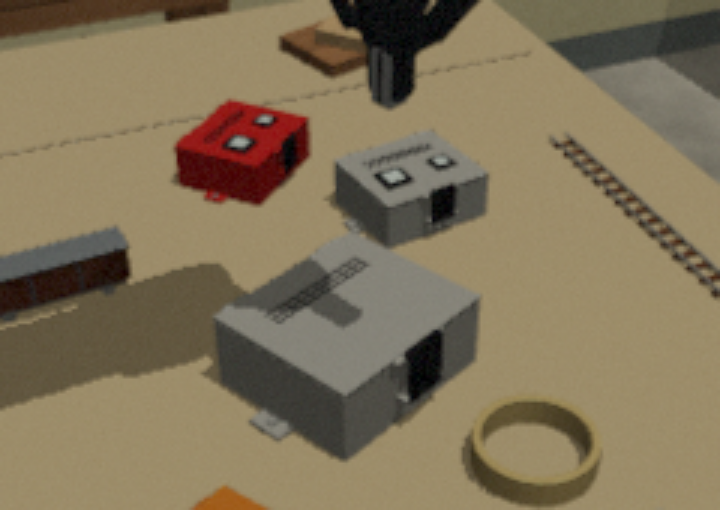

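The side view shows the cover flat shut with the catch over its edge (crop 425,360). The gripper is clear, and the wagon, tape and driver haven't moved.

```bash
python3 -c "
from bench import r
print(r.sign_off())"
```

```text
the job is handed in; nothing more can be done
None
```

Both modules are pressed fully home, and the cover is shut and held by its catch; the wagon, tape roll and screwdriver were left where they were, and I handed the job in at about 10 s on the robot's clock.

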